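Gauge a press pin in the ring gauge

TASK

Take the steel pin out of its wooden block and lower it, nose first, through the two upper rings of the ring gauge until the small bottom ring stops it. Press it home there with a light, steady push of about a kilo for half a second, never a hard one, and do not let it drop through the rings; then let go so that it stands upright in the gauge with its nose resting on the bottom ring. Leave the finishing tool, the spool and the glue stick alone.

Things in the scene. Friction and masses are not known exactly. Their poses are not given: they have to be found in the camera images.
- pin: The pin: steel shank 18 mm in diameter with a brass head, 170 mm long, 0.14 to 0.28 kg. Origin: centre of its flat nose end; z axis runs from nose to head. The nose tapers from 8 mm wide at the end to the full 18 mm at 9 mm up; plain shank up to 125 mm. It starts upright and a little loose in the wooden block, nose 10 mm above the bench.
- pin_head (a point): Grip point on the pin's axis in its brass head, 150 mm from the nose. The head is a plain cylinder, 24 mm in diameter, from 125 to 170 mm above the nose; any yaw will do.
- holder: Wooden block 85 x 85 x 42 mm, fixed on the bench, with one upright blind hole 21 mm wide and 32 mm deep in the middle of its top, in which the pin starts. Origin: centre of its underside.
- gauge: Ring gauge, fixed on the bench. Origin: on the vertical axis of its three rings, at bench height; z up. The rings are bores in level steel plates one above another (each 88 x 52 x 8 mm, from x = -26 to +62 mm). A steel column, 14 mm thick and 130 mm high, stands on the +x side, 50 mm from the axis; nothing of the gauge is higher.
- top_ring (a point): Centre of the top ring at its upper face, 125 mm above the bench. Bore 23 mm, plate 8 mm thick, fixed.
- middle_ring (a point): Mid-travel centre of the middle ring at its upper face, 92 mm above the bench. Bore 20 mm, plate 8 mm thick. The ring floats up to 5 mm either way along the gauge's y, with about 4 N of friction, and starts up to 4 mm off-centre, unreported: the pin's nose must push it into line. That can take up to about 8 N of downward push and feel like a stop, which it is not.
- foot: The gauge's grey foot plate, 125 x 90 x 12 mm, fixed on the bench; origin and axes as the gauge's. It carries the bottom ring (bore 12 mm, same axis, 8 mm thick), clamped firmly at a height that differs each time: upper face 24 to 70 mm above the bench, not reported. It stops the pin: the tapered nose enters its bore by about 4 mm. It does not give.
- finishing_tool: Bystander: brass finishing tool with a dark wooden handle lying on the bench, 128 x 30 x 30 mm. Origin: centre of its underside.
- spool: Bystander: spool of white thread standing on the bench, 58 mm across and 55 mm high. Origin: centre of its underside.
- glue_stick: Bystander: glue stick standing on the bench, 26 mm across and 96 mm high. Origin: centre of its underside.

How it is judged (in metres and radians):
On the way, in this order (a step that is already met when the one before it is completed fails the run):
1. the pin, held in the fingers, has its nose through the two upper rings (horizontal distance between pin and gauge below 0.005 m and z of pin in the frame of gauge below 0.08 m and contact force between the fingers and pin above 0.5 N).
2. the pin is pressed on the bottom ring with more than 6 N for 0.3 s (horizontal distance between pin and gauge below 0.005 m and contact force between pin and foot above 6 N), for 0.3 s.
At the end, for the whole second after the job is handed in: the pin stands in the gauge, within 0.1 rad of upright, its nose below the middle ring, within 4 mm of the ring axis, its weight resting on the bottom ring (more than 0.2 N), at rest and released (horizontal distance between pin and gauge below 0.004 m and z of pin in the frame of gauge below 0.08 m and angle between pin's own z axis and vertical below 0.1 rad and contact force between pin and foot above 0.2 N and linear speed of pin below 0.01 m/s); the robot touches nothing.
It fails at once if the pin pushes on the bottom ring or foot with more than 25 N (contact force between pin and foot above 25 N).
It fails at once if the pin pushes on the upper rings with more than 25 N (contact force between pin and gauge above 25 N).
It fails at once if the pin drops through the rings (faster than 0.3 m/s with its nose inside the gauge) (horizontal distance between pin and gauge below 0.005 m and z of pin in the frame of gauge below 0.11 m and linear speed of pin above 0.3 m/s).
It fails at once if a bystander is moved by more than 15 mm (distance of any of finishing_tool, spool, glue_stick from where it was at the start of the episode above 0.015 m).
It also fails if it takes over 59 s, if anything falls off the work surface, if the arm or the gripper's body presses on something with over 40 N, if the wrist force passes 120 N, or if a joint passes its speed limit or range.

ROBOT

A 6-joint arm with a two-finger parallel gripper is mounted at the origin on a cart in front of the work surface, level with it; the furniture and walls round the work are solid. World frame = base frame: x ahead of the robot, y to its left, z up, the work surface at z = 0. Lengths are in mm, angles in rad, forces in N, time in s.
With the tool pointing down it reaches from about 325 to 900 mm from the base axis. Payload 6.1 kg.
Tool frame: the origin (TCP) lies at the very end of the fingers, on their centre line; the grasp point (between the pads) lies 19 mm behind it; z points along the fingers, y is the line along which they close (so a half turn about z gives the same grasp; the last joint's range is limited). The gripper opens to 85 mm and grips with 20 to 120 N. Pads are 22 mm wide; open, the fingers measure 114 mm over their backs; the gripper's body (76 mm by 85 mm) begins 54 mm behind the grasp point. The pads swing forward as they close: fully open they stand 13 mm farther back than shut.
Start: joints at [-1.465, 0.22, 1.526, -0, 1.395, -0.126], TCP at [143.574, -608.278, 231.3] pointing down, gripper open.
Joint ranges: [-2.98, 2.98], [-0.91, 2.08], [0.09, 2.57], [-1.24, 4.39], [0.2, 2.65], [-2.68, 2.68]. Speed limits (rad/s): [2.57, 2.57, 3.01, 3.14, 3.14, 3.14].

INTERFACE

Orientations are given as a unit quaternion [x, y, z, w].
In Python, from station import get_obs, cams, r, outline_of, spot_point gives the robot as it stands.
- The arm moves only by the tool drive_tool, never from a script. Its argument "rows" is a list of rows, each a list of 7 numbers: the gripper command: -1 is fully open, 1 is shut, values between are in proportion, then the shift along the tool's x, y, z in m, then the turn, a rotation vector about the tool's x, y, z in degrees. A call has exactly 10 rows; each row is the pose to reach, as a shift and turn from the pose commanded when the call began, along the tool's axes at that moment; what a row does not reach only later rows make up. A row lasts 1/10 s, in which the tool goes at most 50 mm and 8.59 degrees, less where a joint would pass 70% of its speed; a pose out of reach is approached as far as the arm can. A call with a gripper value outside its range is refused whole. The fingers move at their own pace and stop on an object; the grip force is fixed at half the most. Time passes only in rows, so rows that repeat a pose let the fingers close, or fill a call up. It gives the time, the measured TCP pose, the force, the opening and the grip force at its end, in the units of the state.
- get_obs(): the state, without advancing time (a new reading comes with each control period).
- cams.grab_frame(name): name is "side" or "top"; returns a dict with "color" (400x640x3 uint8, red, green, blue), "camera_matrix" (3x3 intrinsics, pixels), "rvec" (rotation vector, rad) and "tvec" (3), from world to camera coordinates, as OpenCV has them. Camera axes: x right, y down, z forward; pixel columns grow to the right and rows downward; lengths in mm; the calibration is good to about 2 mm. A picture is of the moment at which its call begins. There is no depth.
- r.sign_off(): hands the job in; it is judged then, once.
Trained networks look in a picture, given as the dict that the camera call returned (one of the last four; its "shot" number tells which), for a name from the list of things; names that differ only in an ending like _2 or _b are one class to them, and where a whole thing is asked for, a point or a joint stands for the part that bears it (a point fixed in the world has none). Each returns a list of dicts, best first, with "score" (0 to 1); they miss things now and then, are a little off and sometimes report something else, mostly with a low value. They report only what shows in the picture. A call takes as long as a camera call.
- outline_of(picture, name): "region" (400x640 bool, what is visible of it) and "bbox" ([left, top, width, height] in pixels, round what is visible of it).
- spot_point(picture, name): "uv" ([column, row] in pixels: a listed point, or the origin of a listed thing).
The state is a dict: "t": time; "joint_pos": joint angles; "qvel": joint speeds; "joint_efforts": joint torques, N m; "tool_pos": TCP position; "eef_rot": TCP orientation; "wrist_force": force on the tool from outside, world axes, zero at the start; "ft_torque": the same for the moment, N m; "gripper_width": finger opening in mm; "gripper_force": force on a finger pad.
Only numpy, scipy, OpenCV 4.12 (cv2) and the standard library are available. Lean on these libraries where they do the work, as an engineer would, in place of code of your own. Each camera call takes 0.05 s, during which the arm holds its last target. There are 200 camera calls.

## Working session

There is one attempt and no reset: what is moved stays moved. The work goes in short steps, Python scripts to look and compute and a tool call to move; the robot and the scene stay as the last step left them, time stands still between calls to the robot, and variables do not carry over. Pictures are saved under pics/ and viewed, at most 10 in all, crops included, and the job is handed in when it is done.

Besides the shell and the picture viewer there is one more tool, called after "Request:" as name(argument=value, ...), one argument or row to a line, values as JSON. drive_tool: Moves the arm, as the interface text tells. Its arguments: {"type":"object","properties":{"rows":{"type":"array","items":{"type":"array","items":{"type":"number"}}}},"required":["rows"]}

```bash
mkdir -p pics; cat > h.py <<'E'
import numpy as np, cv2
from station import get_obs, cams, r, outline_of, spot_point
from scipy.spatial.transform import Rotation as R
def ray(p,uv):
    M=cv2.Rodrigues(np.array(p["rvec"],float))[0]; t=np.array(p["tvec"],float).ravel()
    d=M.T@np.linalg.inv(p["camera_matrix"])@np.array([uv[0],uv[1],1.]); return -M.T@t, d/np.linalg.norm(d)
def atz(p,uv,z):
    c,d=ray(p,uv); return c+d*(z-c[2])/d[2]
def tri(p,a,q,b):
    c1,d1=ray(p,a); c2,d2=ray(q,b)
    s=np.linalg.lstsq(np.c_[d1,-d2],c2-c1,rcond=None)[0]
    x,y=c1+s[0]*d1,c2+s[1]*d2; return (x+y)/2,np.linalg.norm(x-y)
def proj(p,X): return cv2.projectPoints(np.array(X,float).reshape(-1,3),np.array(p["rvec"],float),np.array(p["tvec"],float),np.array(p["camera_matrix"],float),None)[0].reshape(-1,2)
def save(p,n): cv2.imwrite("pics/"+n,p["color"][:,:,::-1])
E
cat > a.py <<'E'
from h import *
np.set_printoptions(precision=1,suppress=True)
a=cams.grab_frame("top");b=cams.grab_frame("side")
cv2.imwrite("pics/a.png",cv2.resize(np.vstack([a["color"],b["color"]])[:,:,::-1],(480,600)))
im=np.vstack([a["color"],b["color"]])
save(a,"top.png");save(b,"side.png")
for n,z in dict(pin=10,pin_head=160,holder=0,gauge=0,top_ring=125,middle_ring=92,foot=0,finishing_tool=0,spool=0,glue_stick=0).items():
    u=spot_point(a,n);v=spot_point(b,n)
    print(n,[(np.array(k["uv"]),round(k["score"],2),atz(p,k["uv"],z)) for p,l in((a,u),(b,v)) for k in l[:1]], tri(a,u[0]["uv"],b,v[0]["uv"]) if u and v else "")
E
python3 a.py
```

```text
pin [(array([273.2, 201. ]), 0.67, array([583.9, 165.6,  10. ])), (array([365.6, 210.8]), 0.59, array([579.3, 160.8,  10. ]))] (array([582.6, 162.3,  16.1]), np.float64(5.220778908511367))
pin_head [(array([397.3, 219.8]), 0.69, array([ 508.7, -142.8,  160. ])), (array([365.8, 211.1]), 0.66, array([659.2, 132.7, 160. ]))] (array([585.6,  -1.4, 193.6]), np.float64(311.1981660608614))
holder [(array([271. , 205.7]), 0.78, array([572.4, 172.9,   0. ])), (array([365.9, 211.7]), 0.6, array([576.6, 162.9,   0. ]))] (array([572.9, 169.1,  -7.5]), np.float64(9.407831833978038))
gauge [(array([395.2, 221. ]), 0.59, array([ 520.5, -168.2,    0. ])), (array([236. , 215.7]), 0.79, array([ 536.8, -153.8,    0. ]))] (array([ 523.2, -164. ,  -20.8]), np.float64(16.14583230007572))
top_ring [(array([402.6, 214.2]), 0.8, array([ 525.3, -163.4,  125. ])), (array([224.7, 184.4]), 0.66, array([ 522.9, -160. ,  125. ]))] (array([ 525.1, -161. ,  128.8]), np.float64(2.9941600607393233))
middle_ring [(array([398. , 218.6]), 0.96, array([ 518., -158.,   92.])), (array([227.4, 192.7]), 0.71, array([ 525.1, -
[... 171 characters left out ...]
2.8]), 0.74, array([ 528.2, -155.9,    0. ]))] (array([ 528.7, -157.4,    1.5]), np.float64(3.2762816426755528))
finishing_tool [(array([328.1, 259.6]), 0.54, array([420.7,  19.5,   0. ])), (array([296.9, 170.7]), 0.79, array([429.7,  11.5,   0. ]))] (array([420.3,  15.7, -14.7]), np.float64(7.052206736371241))
spool [(array([334.4, 187.6]), 0.9, array([618.4,  -4.2,   0. ])), (array([298.1, 237.4]), 0.79, array([619.4, -11.5,   0. ]))] (array([618.5,  -7.9,  -2.7]), np.float64(7.1580773143767855))
glue_stick [(array([254.3, 147.4]), 0.49, array([740.3, 218.6,   0. ])), (array([403.3, 268.3]), 0.86, array([736.3, 217.5,   0. ]))] (array([738.5, 216.9,   5.7]), np.float64(1.5428693136924767))
```

View pics/top.png

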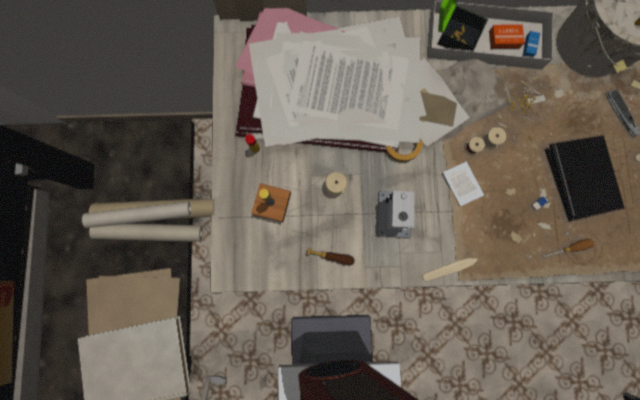

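View pics/side.png

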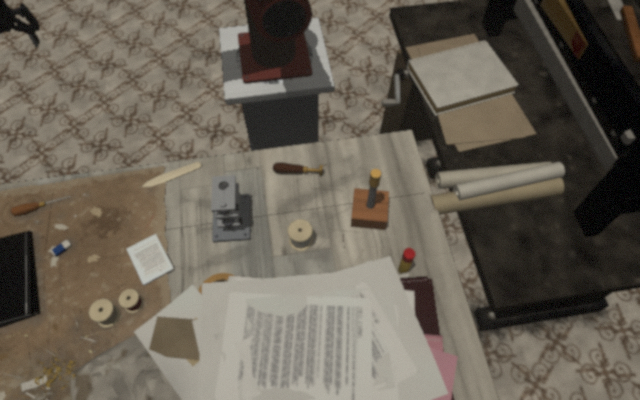

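The top view shows the pin (head about (264,191)) in the block and the gauge at (400,213). The side view has the pin head at (376,173) and the gauge at (228,205). I'll crop in closer to get the gauge's yaw and the bore.

```bash
cat > b.py <<'E'
from h import *
np.set_printoptions(precision=1,suppress=True)
a=cams.grab_frame("top");b=cams.grab_frame("side")
def crop(p,x,y,w=50,h=60): return cv2.resize(p["color"][y:y+h,x:x+w,::-1],None,fx=6,fy=6,interpolation=cv2.INTER_CUBIC)
cv2.imwrite("pics/c.png",np.hstack([crop(a,370,183),crop(b,205,170,),]))
def cen(p,x0,x1,y0,y1):
    m=np.zeros((400,640),bool);hs=cv2.cvtColor(p["color"],cv2.COLOR_RGB2HSV)
    m[y0:y1,x0:x1]=True
    m&=(hs[...,0]>18)&(hs[...,0]<35)&(hs[...,1]>150)&(hs[...,2]>90)
    ys,xs=np.nonzero(m);print(len(xs),xs.min(),xs.max(),ys.min(),ys.max());return xs.mean(),ys.mean()
u=cen(a,250,290,180,215);v=cen(b,355,390,160,195)
print(u,v,tri(a,u,b,v))
for X in ([583,162,157],[583,162,180],[583,162,10]): print(proj(a,X),proj(b,X))
for z in (125,130,92,12,0):print(z,proj(a,[525,-161,z]),proj(b,[525,-161,z]))
for p in(a,b):print(ray(p,(320,200)))
E
python3 b.py
```

```text
85 259 269 189 199Traceback (most recent call last):
  File "b.py", line 11, in <module>
    u=cen(a,250,290,180,215);v=cen(b,355,390,160,195)
                               ~~~^^^^^^^^^^^^^^^^^^^
  File "b.py", line 10, in cen
    ys,xs=np.nonzero(m);print(len(xs),xs.min(),xs.max(),ys.min(),ys.max());return xs.mean(),ys.mean()
                                      ~~~~~~^^
    return umr_minimum(a, axis, None, out, keepdims, initial, where)
ValueError: zero-size array to reduction operation minimum which has no identity
```

View pics/c.png

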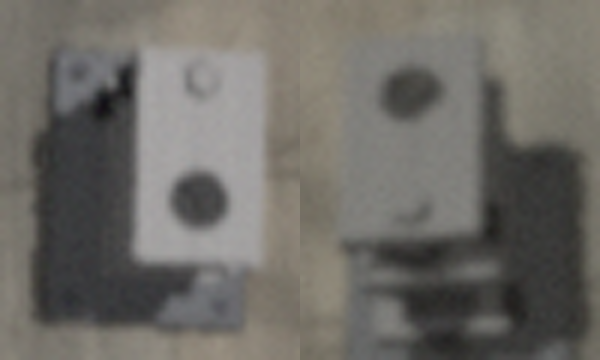

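The crops show the gauge aligned with the world axes, with the column side towards +x. The top ring's bore is at about (402.9,215.9) in the top view and (222.9,185) in the side view. Next I'll refine the bore and head centres.

```bash
cat > b.py <<'E'
from h import *
np.set_printoptions(precision=1,suppress=True)
a=cams.grab_frame("top");b=cams.grab_frame("side")
def cen(p,x0,x1,y0,y1,f):
    m=np.zeros((400,640),bool);m[y0:y1,x0:x1]=True
    m&=f(cv2.cvtColor(p["color"],cv2.COLOR_RGB2HSV))
    n,l,s,c=cv2.connectedComponentsWithStats(m.astype(np.uint8));i=1+np.argmax(s[1:,4]);print(s[i]);return c[i]
yl=lambda h:(h[...,0]>12)&(h[...,0]<38)&(h[...,1]>125)&(h[...,2]>80)
u=cen(a,250,290,180,215,yl);v=cen(b,366,386,163,186,yl);print(u,v,tri(a,u,b,v))
dk=lambda t:(lambda h:h[...,2]<t)
for t in(0,):
    ga=a["color"][208:225,396:410].mean(2);gb=b["color"][178:192,215:231].mean(2)
    def wc(g,x0,y0):
        hi=np.percentile(g,75);lo=np.percentile(g,3);w=np.clip((hi-g)/(hi-lo)-.25,0,1);y,x=np.mgrid[:g.shape[0],:g.shape[1]]
        return np.array([(w*x).sum()/w.sum()+x0,(w*y).sum()/w.sum()+y0])
    u,v=wc(ga,396,208),wc(gb,215,178);print(u,v,tri(a,u,b,v),atz(a,u,125),atz(b,v,125))
for X in ([583,162,157],[583,162,180],[583,162,10]): print(proj(a,X),proj(b,X))
for p in(a,b):print(ray(p,(320,200)))
o=get_obs();print(o["eef_rot"],o["tool_pos"],o["gripper_width"],o["t"])
print(R.from_quat(o["eef_rot"]).as_matrix())
E
python3 b.py
```

```text
[252 184  38  31 743]
[371 170   9   9  66]
[271.2 200.3] [375.1 173.8] (array([566.1, 163.9, 152.9]), np.float64(19.204808469706688))
[402.7 215.8] [222.9 185. ] (array([ 521.7, -164.4,  121.3]), np.float64(0.45104487195078397)) [ 521.3 -163.4  125. ] [ 524.  -164.1  125. ]
[[267.7 192.5]] [[371.7 179.7]]
[[266.5 190.8]] [[372.6 174. ]]
[[274.5 201.3]] [[366.4 212. ]]
(array([ 420.5,   43.3, 1107.8]), array([ 0.1, -0. , -1. ]))
(array([1142.4,  -41.2, 1078. ]), array([-0.5,  0.1, -0.9]))
[ 1.   0.1 -0.   0. ] [ 143.6 -608.3  231.3] 85.22499995301544 1.3
[[ 1.   0.2 -0. ]
 [ 0.2 -1.  -0. ]
 [-0.   0.  -1. ]]
```

```bash
cat >> h.py <<'E'
def rel(target,yaw=None):
    """shift (m, tool axes) from commanded~measured pose to a world target (mm)"""
    o=get_obs();M=R.from_quat(o["eef_rot"]);d=M.inv().apply(np.array(target)-np.array(o["tool_pos"]))/1000
    D=R.from_matrix(np.diag([1.,-1,-1]))
    return np.round(d,4),np.round((M.inv()*D).as_rotvec(degrees=True),2)
E
python3 -c "
from h import *
a=cams.grab_frame('top');b=cams.grab_frame('side')
print(tri(a,(264,193.8),b,(375.1,173.8)),atz(a,(264,193.8),172),atz(b,(375.1,173.8),160))
print(rel([577.5,167,231]),get_obs()['tool_pos'])"
```

```text
(array([577.69791045, 169.29911921, 170.88732936]), np.float64(0.4063764390063833)) [577.48132059 168.94630878 172.        ] [570.92652855 172.03429016 160.        ]
(array([ 6.004e-01, -6.548e-01,  3.000e-04]), array([-0.  , -0.  , 13.28])) [ 143.59514002 -608.26900651  231.27895836]
```

Request:
drive_tool(
  rows=[
    [-1, 0.034, -0.037, 0, 0, 0, 1],
    [-1, 0.068, -0.074, 0, 0, 0, 2],
    [-1, 0.1, -0.11, 0, 0, 0, 4],
    [-1, 0.134, -0.146, 0, 0, 0, 6],
    [-1, 0.167, -0.182, 0, 0, 0, 8],
    [-1, 0.2, -0.218, 0, 0, 0, 10],
    [-1, 0.234, -0.255, 0, 0, 0, 12],
    [-1, 0.267, -0.291, 0, 0, 0, 13.28],
    [-1, 0.3, -0.327, 0, 0, 0, 13.28],
    [-1, 0.3, -0.327, 0, 0, 0, 13.28],
  ],
)

```text
t: 2.4
tool_pos: [362.7, -216.3, 231.6]
eef_rot: [1.0, 0.004, 0.001, -0.001]
wrist_force: [-0.7, -0.1, -0.1]
gripper_width: 85.3
gripper_force: 0.0
```

```bash
python3 -c "
from h import *
print(rel([577.5,168.5,231]),get_obs()['tool_pos'])"
```

```text
(array([ 0.2177, -0.3832,  0.0015]), array([-0.08, -0.1 ,  0.43])) [ 362.6522851  -216.3336559   231.58929462]
```

Request:
drive_tool(
  rows=[
    [-1, 0.023, -0.04, 0, 0, 0, 0],
    [-1, 0.046, -0.08, 0, 0, 0, 0],
    [-1, 0.069, -0.12, 0, 0, 0, 0],
    [-1, 0.092, -0.16, 0, 0, 0, 0],
    [-1, 0.115, -0.2, 0, 0, 0, 0],
    [-1, 0.138, -0.24, 0, 0, 0, 0],
    [-1, 0.161, -0.28, 0, 0, 0, 0],
    [-1, 0.184, -0.325, 0, 0, 0, 0],
    [-1, 0.207, -0.365, 0, 0, 0, 0],
    [-1, 0.216, -0.384, 0, 0, 0, 0],
  ],
)

```text
t: 3.4
tool_pos: [578.0, 165.3, 231.0]
eef_rot: [1.0, 0.001, 0.0, -0.0]
wrist_force: [0.3, -1.0, 0.6]
gripper_width: 85.3
gripper_force: 0.0
```

```bash
python3 -c "
from h import *
a=cams.grab_frame('top');b=cams.grab_frame('side')
print(rel([577.5,168.5,141]),get_obs()['tool_pos'])
f=lambda p,x,y:cv2.resize(p['color'][y:y+80,x:x+80,::-1],None,fx=5,fy=5,interpolation=cv2.INTER_CUBIC)
cv2.imwrite('pics/d.png',np.hstack([f(a,225,150),f(b,335,130)]))"
```

```text
(array([ 0.0001, -0.0038,  0.0898]), array([-0.02,  0.01,  0.16])) [577.37675942 164.62870158 230.79744602]
```

View pics/d.png

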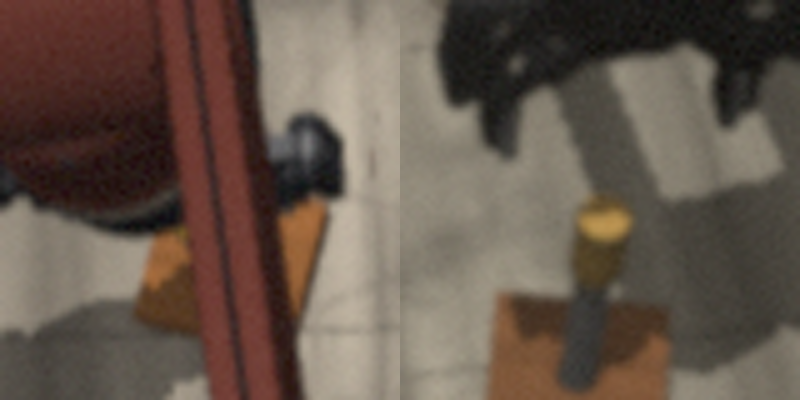

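The side crop shows the fingers at (495,155) and (735,125), straddling the pin head at (606,222), so they are about centred. I'll go down and grip.

Request:
drive_tool(
  rows=[
    [-1, 0.001, -0.003, 0.015, 0, 0, 0],
    [-1, 0.002, -0.004, 0.035, 0, 0, 0],
    [-1, 0.002, -0.004, 0.055, 0, 0, 0],
    [-1, 0.002, -0.004, 0.075, 0, 0, 0],
    [-1, 0.002, -0.004, 0.088, 0, 0, 0],
    [-1, 0.002, -0.004, 0.089, 0, 0, 0],
    [-1, 0.002, -0.004, 0.089, 0, 0, 0],
    [0, 0.002, -0.004, 0.089, 0, 0, 0],
    [1, 0.002, -0.004, 0.089, 0, 0, 0],
    [1, 0.002, -0.004, 0.089, 0, 0, 0],
  ],
)

```text
t: 4.5
tool_pos: [579.0, 167.0, 143.3]
eef_rot: [1.0, 0.0, 0.001, -0.0]
wrist_force: [0.3, 0.2, -0.3]
gripper_width: 44.0
gripper_force: 0.0
```

Request:
drive_tool(
  rows=[
    [1, 0, 0, 0, 0, 0, 0],
    [1, 0, 0, 0, 0, 0, 0],
    [1, 0, 0, 0, 0, 0, 0],
    [1, 0, 0, 0, 0, 0, 0],
    [1, 0, 0, 0, 0, 0, 0],
    [1, 0, 0, 0, 0, 0, 0],
    [1, 0, 0, 0, 0, 0, 0],
    [1, 0, 0, 0, 0, 0, 0],
    [1, 0, 0, 0, 0, 0, 0],
    [1, 0, 0, 0, 0, 0, 0],
  ],
)

```text
t: 5.5
tool_pos: [578.8, 167.3, 143.0]
eef_rot: [1.0, 0.0, 0.001, -0.0]
wrist_force: [0.5, 3.2, 5.7]
gripper_width: 23.2
gripper_force: 59.0
```

Request:
drive_tool(
  rows=[
    [1, 0, 0, -0.008, 0, 0, 0],
    [1, 0, 0, -0.02, 0, 0, 0],
    [1, 0, 0, -0.035, 0, 0, 0],
    [1, 0, 0, -0.052, 0, 0, 0],
    [1, 0, 0, -0.072, 0, 0, 0],
    [1, 0, 0, -0.092, 0, 0, 0],
    [1, 0, 0, -0.112, 0, 0, 0],
    [1, 0, 0, -0.132, 0, 0, 0],
    [1, 0, 0, -0.145, 0, 0, 0],
    [1, 0, 0, -0.15, 0, 0, 0],
  ],
)

```text
t: 6.5
tool_pos: [579.0, 166.6, 294.8]
eef_rot: [1.0, -0.0, 0.001, 0.0]
wrist_force: [0.5, -0.5, -2.6]
gripper_width: 22.8
gripper_force: 59.1
```

```bash
python3 -c "
from h import *
print(rel([522.3,-164,300]),get_obs()['tool_pos'],get_obs()['gripper_width'],get_obs()['wrist_force'])"
```

```text
(array([-0.0566,  0.3307, -0.0053]), array([ 0.01, -0.17, -0.01])) [579.03328027 166.64550628 294.82392655] 22.842394611890764 [ 0.49267838 -0.45900527 -2.62627339]
```

Request:
drive_tool(
  rows=[
    [1, -0.003, 0.015, 0, 0, 0, 0],
    [1, -0.008, 0.05, 0, 0, 0, 0],
    [1, -0.015, 0.09, 0, 0, 0, 0],
    [1, -0.022, 0.13, 0, 0, 0, 0],
    [1, -0.03, 0.175, 0, 0, 0, 0],
    [1, -0.038, 0.22, 0, 0, 0, 0],
    [1, -0.046, 0.265, 0, 0, 0, 0],
    [1, -0.052, 0.305, 0, 0, 0, 0],
    [1, -0.056, 0.325, 0, 0, 0, 0],
    [1, -0.057, 0.331, 0, 0, 0, 0],
  ],
)

```text
t: 7.5
tool_pos: [519.6, -166.9, 290.9]
eef_rot: [1.0, -0.002, -0.001, -0.0]
wrist_force: [-0.4, 0.6, -3.3]
gripper_width: 22.9
gripper_force: 59.4
```

```bash
cat > c.py <<'E'
from h import *
import sys
np.set_printoptions(precision=1,suppress=True)
a=cams.grab_frame('top');b=cams.grab_frame('side')
o=get_obs();t=np.array(o['tool_pos']);n=t-[0,0,133];print(t,rel([522.3,-164,150]))
print('nose',proj(a,n),proj(b,n),'ring',proj(a,[522.3,-164,125]),proj(b,[522.3,-164,125]))
for nm in('pin','top_ring','pin_head'):
    for p in(a,b):
        s=spot_point(p,nm); print(nm,p is a,[(np.array(k['uv']),round(k['score'],2)) for k in s[:2]])
f=lambda p,x,y:cv2.resize(p['color'][y:y+100,x:x+80,::-1],None,fx=5,fy=5,interpolation=cv2.INTER_CUBIC)
cv2.imwrite('pics/'+sys.argv[1],np.hstack([f(a,365,150),f(b,180,110)]))
E
python3 c.py e.png
```

```text
[ 520.4 -164.9  291.2] (array([ 0. , -0. ,  0.1]), array([-0.1,  0.1, -0.1]))
nose [[406.3 214.7]] [[219.9 175.7]] ring [[402.9 215.4]] [[222.9 184.4]]
pin True [(array([406.6, 214.8]), 0.58)]
pin False [(array([217.1, 177. ]), 0.77)]
top_ring True [(array([402.4, 216. ]), 0.85)]
top_ring False [(array([368.5, 213.2]), 0.68), (array([225.3, 183.8]), 0.65)]
pin_head True [(array([422.6, 207.1]), 0.56)]
pin_head False [(array([204.5, 134.6]), 0.79)]
```

View pics/e.png

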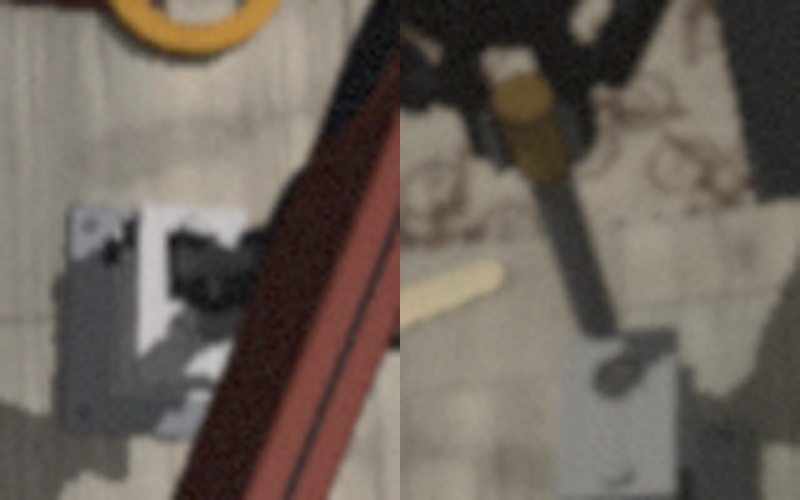

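The side crop shows the nose at about (219,176) and the bore at about (223.5,184). That agrees with the estimate to about 2 mm. I'll lower to just above the ring and look again.

Request:
drive_tool(
  rows=[
    [1, 0.001, 0, 0.005, 0, 0, 0],
    [1, 0.002, -0.001, 0.01, 0, 0, 0],
    [1, 0.002, -0.001, 0.015, 0, 0, 0],
    [1, 0.002, -0.001, 0.02, 0, 0, 0],
    [1, 0.002, -0.001, 0.024, 0, 0, 0],
    [1, 0.002, -0.001, 0.027, 0, 0, 0],
    [1, 0.002, -0.001, 0.027, 0, 0, 0],
    [1, 0.002, -0.001, 0.027, 0, 0, 0],
    [1, 0.002, -0.001, 0.027, 0, 0, 0],
    [1, 0.002, -0.001, 0.027, 0, 0, 0],
  ],
)

```text
t: 8.9
tool_pos: [523.6, -163.2, 265.6]
eef_rot: [1.0, -0.0, 0.0, 0.0]
wrist_force: [-0.8, -0.4, -2.5]
gripper_width: 22.6
gripper_force: 59.4
```

```bash
sed -i 's/^f=.*/f=lambda p,x,y:cv2.resize(p["color"][y:y+44,x:x+40,::-1],None,fx=10,fy=10,interpolation=cv2.INTER_CUBIC)/; s/f(a,365,150),f(b,180,110)/f(a,385,190),f(b,205,160)/' c.py; python3 c.py f.png
```

```text
[ 523.5 -163.2  265.5] (array([-0. ,  0. ,  0.1]), array([ 0., -0., -0.]))
nose [[403.2 214.6]] [[222.7 183. ]] ring [[402.9 215.4]] [[222.9 184.4]]
pin True [(array([404.4, 215.4]), 0.59), (array([394.1, 218.4]), 0.26)]
pin False [(array([221.4, 183.9]), 0.82)]
top_ring True [(array([407.4, 215.8]), 0.89)]
top_ring False [(array([225.1, 183.8]), 0.71)]
pin_head True []
pin_head False [(array([208.3, 147.9]), 0.74)]
```

View pics/f.png

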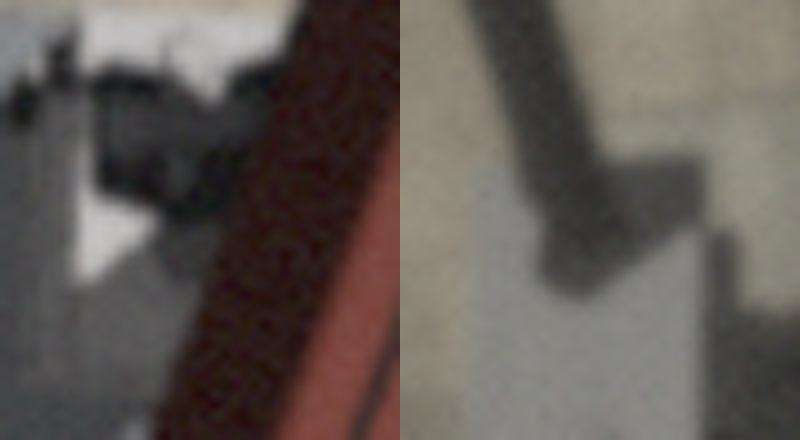

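The side crop shows the nose just above the bore: bore at about (223,185.5), pin axis meeting it near (223,183). It's within the lead-in, so I'll lower in small steps and watch the force.

Request:
drive_tool(
  rows=[
    [1, 0, 0, 0.002, 0, 0, 0],
    [1, 0, 0, 0.004, 0, 0, 0],
    [1, 0, 0, 0.006, 0, 0, 0],
    [1, 0, 0, 0.008, 0, 0, 0],
    [1, 0, 0, 0.01, 0, 0, 0],
    [1, 0, 0, 0.011, 0, 0, 0],
    [1, 0, 0, 0.012, 0, 0, 0],
    [1, 0, 0, 0.012, 0, 0, 0],
    [1, 0, 0, 0.012, 0, 0, 0],
    [1, 0, 0, 0.012, 0, 0, 0],
  ],
)

```text
t: 10.3
tool_pos: [523.5, -163.1, 253.4]
eef_rot: [1.0, -0.0, 0.0, 0.0]
wrist_force: [1.0, 0.1, -1.7]
gripper_width: 22.9
gripper_force: 59.4
```

Nose at about z = 120 with no contact yet. I'll carry on in small steps.

Request:
drive_tool(
  rows=[
    [1, 0, 0, 0.001, 0, 0, 0],
    [1, 0, 0, 0.002, 0, 0, 0],
    [1, 0, 0, 0.003, 0, 0, 0],
    [1, 0, 0, 0.004, 0, 0, 0],
    [1, 0, 0, 0.005, 0, 0, 0],
    [1, 0, 0, 0.006, 0, 0, 0],
    [1, 0, 0, 0.007, 0, 0, 0],
    [1, 0, 0, 0.008, 0, 0, 0],
    [1, 0, 0, 0.008, 0, 0, 0],
    [1, 0, 0, 0.008, 0, 0, 0],
  ],
)

```text
t: 11.3
tool_pos: [523.4, -163.1, 245.3]
eef_rot: [1.0, 0.0, -0.0, -0.0]
wrist_force: [0.3, 0.2, -2.3]
gripper_width: 22.8
gripper_force: 59.4
```

Request:
drive_tool(
  rows=[
    [1, 0, 0, 0.001, 0, 0, 0],
    [1, 0, 0, 0.003, 0, 0, 0],
    [1, 0, 0, 0.005, 0, 0, 0],
    [1, 0, 0, 0.007, 0, 0, 0],
    [1, 0, 0, 0.009, 0, 0, 0],
    [1, 0, 0, 0.011, 0, 0, 0],
    [1, 0, 0, 0.013, 0, 0, 0],
    [1, 0, 0, 0.014, 0, 0, 0],
    [1, 0, 0, 0.014, 0, 0, 0],
    [1, 0, 0, 0.014, 0, 0, 0],
  ],
)

```text
t: 12.3
tool_pos: [523.5, -163.1, 231.4]
eef_rot: [1.0, 0.0, 0.0, 0.0]
wrist_force: [0.9, 0.4, -3.2]
gripper_width: 22.8
gripper_force: 59.4
```

Request:
drive_tool(
  rows=[
    [1, 0, 0, 0.001, 0, 0, 0],
    [1, 0, 0, 0.002, 0, 0, 0],
    [1, 0, 0, 0.003, 0, 0, 0],
    [1, 0, 0, 0.004, 0, 0, 0],
    [1, 0, 0, 0.005, 0, 0, 0],
    [1, 0, 0, 0.006, 0, 0, 0],
    [1, 0, 0, 0.007, 0, 0, 0],
    [1, 0, 0, 0.008, 0, 0, 0],
    [1, 0, 0, 0.008, 0, 0, 0],
    [1, 0, 0, 0.008, 0, 0, 0],
  ],
)

```text
t: 13.3
tool_pos: [523.4, -163.1, 223.3]
eef_rot: [1.0, 0.0, -0.0, -0.0]
wrist_force: [0.6, 0.2, -2.1]
gripper_width: 22.9
gripper_force: 59.4
```

Request:
drive_tool(
  rows=[
    [1, 0, 0, 0.0005, 0, 0, 0],
    [1, 0, 0, 0.001, 0, 0, 0],
    [1, 0, 0, 0.0015, 0, 0, 0],
    [1, 0, 0, 0.002, 0, 0, 0],
    [1, 0, 0, 0.0025, 0, 0, 0],
    [1, 0, 0, 0.003, 0, 0, 0],
    [1, 0, 0, 0.0035, 0, 0, 0],
    [1, 0, 0, 0.004, 0, 0, 0],
    [1, 0, 0, 0.004, 0, 0, 0],
    [1, 0, 0, 0.004, 0, 0, 0],
  ],
)

```text
t: 14.3
tool_pos: [523.4, -163.1, 219.3]
eef_rot: [1.0, 0.0, 0.0, 0.0]
wrist_force: [0.1, -0.7, -2.9]
gripper_width: 22.4
gripper_force: 59.4
```

Request:
drive_tool(
  rows=[
    [1, 0, 0, 0.0005, 0, 0, 0],
    [1, 0, 0, 0.001, 0, 0, 0],
    [1, 0, 0, 0.0015, 0, 0, 0],
    [1, 0, 0, 0.002, 0, 0, 0],
    [1, 0, 0, 0.0025, 0, 0, 0],
    [1, 0, 0, 0.003, 0, 0, 0],
    [1, 0, 0, 0.0035, 0, 0, 0],
    [1, 0, 0, 0.004, 0, 0, 0],
    [1, 0, 0, 0.004, 0, 0, 0],
    [1, 0, 0, 0.004, 0, 0, 0],
  ],
)

```text
t: 15.3
tool_pos: [523.3, -163.0, 215.1]
eef_rot: [1.0, 0.0, -0.0, -0.0]
wrist_force: [-0.7, 1.4, -3.6]
gripper_width: 22.7
gripper_force: 59.4
```

Request:
drive_tool(
  rows=[
    [1, 0, 0, 0.0005, 0, 0, 0],
    [1, 0, 0, 0.001, 0, 0, 0],
    [1, 0, 0, 0.002, 0, 0, 0],
    [1, 0, 0, 0.003, 0, 0, 0],
    [1, 0, 0, 0.004, 0, 0, 0],
    [1, 0, 0, 0.005, 0, 0, 0],
    [1, 0, 0, 0.006, 0, 0, 0],
    [1, 0, 0, 0.006, 0, 0, 0],
    [1, 0, 0, 0.006, 0, 0, 0],
    [1, 0, 0, 0.006, 0, 0, 0],
  ],
)

```text
t: 16.3
tool_pos: [523.3, -163.0, 209.1]
eef_rot: [1.0, 0.0, -0.0, -0.0]
wrist_force: [-0.7, 1.1, -2.7]
gripper_width: 22.5
gripper_force: 59.4
```

```bash
python3 -c "
from h import *
im=cv2.imread('pics/side.png')[175:245,203:263]
im=cv2.resize(im,None,fx=8,fy=8,interpolation=cv2.INTER_CUBIC)
im=np.clip(im.astype(float)*1.4,0,255).astype(np.uint8)
cv2.imwrite('pics/g.png',im)
p=cams.grab_frame('side')
# near (-x) and far(+x) plate edges; camera is on +x side: list front-edge corners
for z in (125,117,92,84,70,62,50,42,30,24,12,0):
    print(z,((proj(p,[[x,y,z] for x in(497.5,585.5) for y in(-189,-137)])-[203,175])*8+3.5).round().astype(int).tolist())
"
```

```text
125 [[69, 17], [253, -7], [85, 285], [276, 259]]
117 [[75, 33], [257, 8], [90, 300], [280, 273]]
92 [[91, 79], [269, 55], [106, 343], [292, 316]]
84 [[96, 93], [273, 69], [112, 356], [296, 330]]
70 [[104, 118], [280, 94], [120, 379], [303, 353]]
62 [[109, 132], [284, 108], [125, 392], [307, 366]]
50 [[116, 153], [290, 129], [133, 411], [313, 386]]
42 [[121, 166], [293, 143], [138, 424], [316, 398]]
30 [[128, 186], [299, 163], [145, 442], [322, 417]]
24 [[131, 196], [302, 173], [148, 451], [325, 426]]
12 [[138, 216], [307, 193], [155, 469], [330, 444]]
0 [[145, 235], [312, 212], [162, 487], [335, 462]]
```

View pics/g.png

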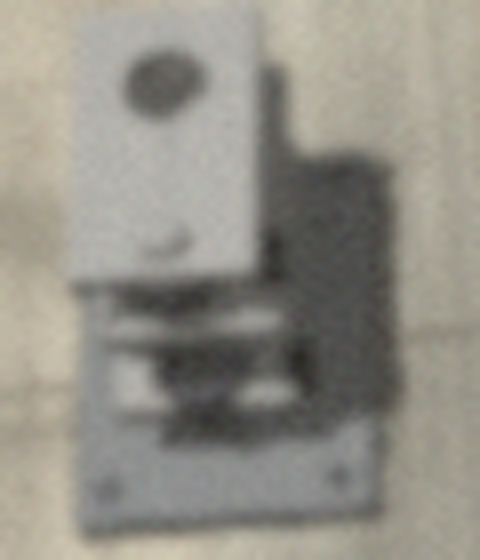

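The enlarged side view shows the bottom ring plate's front upper edge at about row 404 of the crop. The middle plate's edge is at 331, close to the predicted 330. That puts the bottom ring's upper face at about 48 mm (±4), so the stop should come at TCP z of about 172–182. I'll go quickly to 193, then creep.

Request:
drive_tool(
  rows=[
    [1, 0, 0, 0.001, 0, 0, 0],
    [1, 0, 0, 0.003, 0, 0, 0],
    [1, 0, 0, 0.005, 0, 0, 0],
    [1, 0, 0, 0.007, 0, 0, 0],
    [1, 0, 0, 0.009, 0, 0, 0],
    [1, 0, 0, 0.011, 0, 0, 0],
    [1, 0, 0, 0.013, 0, 0, 0],
    [1, 0, 0, 0.015, 0, 0, 0],
    [1, 0, 0, 0.016, 0, 0, 0],
    [1, 0, 0, 0.016, 0, 0, 0],
  ],
)

```text
t: 17.35
tool_pos: [523.3, -163.0, 193.0]
eef_rot: [1.0, 0.0, -0.0, -0.0]
wrist_force: [-0.9, 2.1, -2.2]
gripper_width: 22.9
gripper_force: 59.6
```

Request:
drive_tool(
  rows=[
    [1, 0, 0, 0.0003, 0, 0, 0],
    [1, 0, 0, 0.0006, 0, 0, 0],
    [1, 0, 0, 0.001, 0, 0, 0],
    [1, 0, 0, 0.0013, 0, 0, 0],
    [1, 0, 0, 0.0016, 0, 0, 0],
    [1, 0, 0, 0.002, 0, 0, 0],
    [1, 0, 0, 0.002, 0, 0, 0],
    [1, 0, 0, 0.002, 0, 0, 0],
    [1, 0, 0, 0.002, 0, 0, 0],
    [1, 0, 0, 0.002, 0, 0, 0],
  ],
)

```text
t: 18.35
tool_pos: [523.4, -163.1, 191.3]
eef_rot: [1.0, 0.0, -0.0, -0.0]
wrist_force: [-0.5, 1.8, -1.6]
gripper_width: 22.3
gripper_force: 59.7
```

Request:
drive_tool(
  rows=[
    [1, 0, 0, 0.0003, 0, 0, 0],
    [1, 0, 0, 0.0006, 0, 0, 0],
    [1, 0, 0, 0.001, 0, 0, 0],
    [1, 0, 0, 0.0013, 0, 0, 0],
    [1, 0, 0, 0.0016, 0, 0, 0],
    [1, 0, 0, 0.002, 0, 0, 0],
    [1, 0, 0, 0.002, 0, 0, 0],
    [1, 0, 0, 0.002, 0, 0, 0],
    [1, 0, 0, 0.002, 0, 0, 0],
    [1, 0, 0, 0.002, 0, 0, 0],
  ],
)

```text
t: 19.35
tool_pos: [523.4, -163.1, 189.2]
eef_rot: [1.0, 0.0, -0.0, -0.0]
wrist_force: [-2.8, 1.6, -0.5]
gripper_width: 22.4
gripper_force: 59.7
```

Request:
drive_tool(
  rows=[
    [1, 0, 0, 0.0002, 0, 0, 0],
    [1, 0, 0, 0.0004, 0, 0, 0],
    [1, 0, 0, 0.0006, 0, 0, 0],
    [1, 0, 0, 0.0008, 0, 0, 0],
    [1, 0, 0, 0.001, 0, 0, 0],
    [1, 0, 0, 0.001, 0, 0, 0],
    [1, 0, 0, 0.001, 0, 0, 0],
    [1, 0, 0, 0.001, 0, 0, 0],
    [1, 0, 0, 0.001, 0, 0, 0],
    [1, 0, 0, 0.001, 0, 0, 0],
  ],
)

```text
t: 20.35
tool_pos: [523.4, -163.1, 188.3]
eef_rot: [1.0, 0.0, -0.0, -0.0]
wrist_force: [-2.5, 3.2, -0.7]
gripper_width: 22.5
gripper_force: 59.7
```

Request:
drive_tool(
  rows=[
    [1, -0.0003, -0.0003, 0.0002, 0, 0, 0],
    [1, -0.0006, -0.0006, 0.0004, 0, 0, 0],
    [1, -0.001, -0.001, 0.0006, 0, 0, 0],
    [1, -0.001, -0.001, 0.0008, 0, 0, 0],
    [1, -0.001, -0.001, 0.001, 0, 0, 0],
    [1, -0.001, -0.001, 0.0012, 0, 0, 0],
    [1, -0.001, -0.001, 0.0014, 0, 0, 0],
    [1, -0.001, -0.001, 0.0015, 0, 0, 0],
    [1, -0.001, -0.001, 0.0015, 0, 0, 0],
    [1, -0.001, -0.001, 0.0015, 0, 0, 0],
  ],
)

```text
t: 21.35
tool_pos: [522.4, -162.1, 186.8]
eef_rot: [1.0, 0.0, 0.0, 0.0]
wrist_force: [-0.1, 0.4, -3.6]
gripper_width: 22.4
gripper_force: 59.4
```

Lateral forces are gone and the free weight is back to about 2.5–3 N, so there's no bottom contact yet. I'll keep creeping.

Request:
drive_tool(
  rows=[
    [1, 0, 0, 0.0003, 0, 0, 0],
    [1, 0, 0, 0.0006, 0, 0, 0],
    [1, 0, 0, 0.001, 0, 0, 0],
    [1, 0, 0, 0.0013, 0, 0, 0],
    [1, 0, 0, 0.0016, 0, 0, 0],
    [1, 0, 0, 0.002, 0, 0, 0],
    [1, 0, 0, 0.002, 0, 0, 0],
    [1, 0, 0, 0.002, 0, 0, 0],
    [1, 0, 0, 0.002, 0, 0, 0],
    [1, 0, 0, 0.002, 0, 0, 0],
  ],
)

```text
t: 22.35
tool_pos: [522.4, -162.1, 184.8]
eef_rot: [1.0, -0.0, 0.0, 0.0]
wrist_force: [0.5, 0.6, -2.0]
gripper_width: 22.4
gripper_force: 59.4
```

Request:
drive_tool(
  rows=[
    [1, 0, 0, 0.0003, 0, 0, 0],
    [1, 0, 0, 0.0006, 0, 0, 0],
    [1, 0, 0, 0.001, 0, 0, 0],
    [1, 0, 0, 0.0013, 0, 0, 0],
    [1, 0, 0, 0.0016, 0, 0, 0],
    [1, 0, 0, 0.0018, 0, 0, 0],
    [1, 0, 0, 0.0018, 0, 0, 0],
    [1, 0, 0, 0.0018, 0, 0, 0],
    [1, 0, 0, 0.0018, 0, 0, 0],
    [1, 0, 0, 0.0018, 0, 0, 0],
  ],
)

```text
t: 23.35
tool_pos: [522.5, -162.1, 183.1]
eef_rot: [1.0, 0.0, 0.0, 0.0]
wrist_force: [-0.0, 0.3, -2.4]
gripper_width: 22.8
gripper_force: 59.4
```

Request:
drive_tool(
  rows=[
    [1, 0, 0, 0.0003, 0, 0, 0],
    [1, 0, 0, 0.0006, 0, 0, 0],
    [1, 0, 0, 0.001, 0, 0, 0],
    [1, 0, 0, 0.0013, 0, 0, 0],
    [1, 0, 0, 0.0015, 0, 0, 0],
    [1, 0, 0, 0.0015, 0, 0, 0],
    [1, 0, 0, 0.0015, 0, 0, 0],
    [1, 0, 0, 0.0015, 0, 0, 0],
    [1, 0, 0, 0.0015, 0, 0, 0],
    [1, 0, 0, 0.0015, 0, 0, 0],
  ],
)

```text
t: 24.35
tool_pos: [522.4, -162.1, 181.5]
eef_rot: [1.0, 0.0, -0.0, 0.0]
wrist_force: [0.4, -0.4, -2.7]
gripper_width: 22.6
gripper_force: 59.4
```

Request:
drive_tool(
  rows=[
    [1, 0, 0, 0.0003, 0, 0, 0],
    [1, 0, 0, 0.0006, 0, 0, 0],
    [1, 0, 0, 0.001, 0, 0, 0],
    [1, 0, 0, 0.0013, 0, 0, 0],
    [1, 0, 0, 0.0015, 0, 0, 0],
    [1, 0, 0, 0.0015, 0, 0, 0],
    [1, 0, 0, 0.0015, 0, 0, 0],
    [1, 0, 0, 0.0015, 0, 0, 0],
    [1, 0, 0, 0.0015, 0, 0, 0],
    [1, 0, 0, 0.0015, 0, 0, 0],
  ],
)

```text
t: 25.35
tool_pos: [522.6, -162.2, 180.3]
eef_rot: [1.0, 0.0, 0.0, 0.0]
wrist_force: [0.3, 0.8, 2.4]
gripper_width: 22.6
gripper_force: 59.6
```

Contact: the wrist reads +5 N above the free weight. I'll go 0.3 mm further.

Request:
drive_tool(
  rows=[
    [1, 0, 0, 0.0001, 0, 0, 0],
    [1, 0, 0, 0.0002, 0, 0, 0],
    [1, 0, 0, 0.0003, 0, 0, 0],
    [1, 0, 0, 0.0003, 0, 0, 0],
    [1, 0, 0, 0.0003, 0, 0, 0],
    [1, 0, 0, 0.0003, 0, 0, 0],
    [1, 0, 0, 0.0003, 0, 0, 0],
    [1, 0, 0, 0.0003, 0, 0, 0],
    [1, 0, 0, 0.0003, 0, 0, 0],
    [1, 0, 0, 0.0003, 0, 0, 0],
  ],
)

```text
t: 26.35
tool_pos: [522.4, -162.2, 179.6]
eef_rot: [1.0, 0.0, -0.0, 0.0]
wrist_force: [0.2, -2.6, -1.1]
gripper_width: 22.8
gripper_force: 59.5
```

Request:
drive_tool(
  rows=[
    [1, 0, 0, 0.0001, 0, 0, 0],
    [1, 0, 0, 0.0002, 0, 0, 0],
    [1, 0, 0, 0.0003, 0, 0, 0],
    [1, 0, 0, 0.0004, 0, 0, 0],
    [1, 0, 0, 0.0005, 0, 0, 0],
    [1, 0, 0, 0.0006, 0, 0, 0],
    [1, 0, 0, 0.0006, 0, 0, 0],
    [1, 0, 0, 0.0006, 0, 0, 0],
    [1, 0, 0, 0.0006, 0, 0, 0],
    [1, 0, 0, 0.0006, 0, 0, 0],
  ],
)

```text
t: 27.35
tool_pos: [522.5, -162.2, 179.3]
eef_rot: [1.0, 0.0, 0.0, 0.0]
wrist_force: [-0.3, -3.6, 3.0]
gripper_width: 22.8
gripper_force: 59.8
```

Request:
drive_tool(
  rows=[
    [1, 0, 0.0002, 0.0001, 0, 0, 0],
    [1, 0, 0.0004, 0.0002, 0, 0, 0],
    [1, 0, 0.0006, 0.0003, 0, 0, 0],
    [1, 0, 0.0006, 0.0004, 0, 0, 0],
    [1, 0, 0.0006, 0.0005, 0, 0, 0],
    [1, 0, 0.0006, 0.0005, 0, 0, 0],
    [1, 0, 0.0006, 0.0005, 0, 0, 0],
    [1, 0, 0.0006, 0.0005, 0, 0, 0],
    [1, 0, 0.0006, 0.0005, 0, 0, 0],
    [1, 0, 0.0006, 0.0005, 0, 0, 0],
  ],
)

```text
t: 28.35
tool_pos: [522.6, -162.5, 179.0]
eef_rot: [1.0, 0.0, 0.0, -0.0]
wrist_force: [-1.4, -1.7, 5.4]
gripper_width: 22.8
gripper_force: 60.1
```

Request:
drive_tool(
  rows=[
    [1, 0, 0.0002, 0.0001, 0, 0, 0],
    [1, 0, 0.0003, 0.0002, 0, 0, 0],
    [1, 0, 0.0003, 0.0003, 0, 0, 0],
    [1, 0, 0.0003, 0.0004, 0, 0, 0],
    [1, 0, 0.0003, 0.0004, 0, 0, 0],
    [1, 0, 0.0003, 0.0004, 0, 0, 0],
    [1, 0, 0.0003, 0.0004, 0, 0, 0],
    [1, 0, 0.0003, 0.0004, 0, 0, 0],
    [1, 0, 0.0003, 0.0004, 0, 0, 0],
    [1, 0, 0.0003, 0.0004, 0, 0, 0],
  ],
)

```text
t: 29.35
tool_pos: [522.7, -162.6, 178.9]
eef_rot: [1.0, 0.0, 0.0, -0.0]
wrist_force: [0.2, -1.2, 7.0]
gripper_width: 22.8
gripper_force: 60.3
```

About 10 N on the bottom ring, at the height expected from the picture. I'll press a touch more and hold.

Request:
drive_tool(
  rows=[
    [1, 0, 0.0002, 0.0001, 0, 0, 0],
    [1, 0, 0.0002, 0.0002, 0, 0, 0],
    [1, 0, 0.0002, 0.0002, 0, 0, 0],
    [1, 0, 0.0002, 0.0002, 0, 0, 0],
    [1, 0, 0.0002, 0.0002, 0, 0, 0],
    [1, 0, 0.0002, 0.0002, 0, 0, 0],
    [1, 0, 0.0002, 0.0002, 0, 0, 0],
    [1, 0, 0.0002, 0.0002, 0, 0, 0],
    [1, 0, 0.0002, 0.0002, 0, 0, 0],
    [1, 0, 0.0002, 0.0002, 0, 0, 0],
  ],
)

```text
t: 30.35
tool_pos: [522.8, -162.8, 178.9]
eef_rot: [1.0, 0.0, 0.0, -0.0]
wrist_force: [-2.0, -0.3, 8.0]
gripper_width: 22.5
gripper_force: 60.4
```

```bash
python3 -c "
from h import *
p=cams.grab_frame('side');im=p['color'][120:230,190:270,::-1]
cv2.imwrite('pics/h.png',cv2.resize(im,None,fx=5,fy=5,interpolation=cv2.INTER_CUBIC));print(get_obs()['wrist_force'],get_obs()['tool_pos'])
print((proj(p,[[522.3,-163,z] for z in(216,171,125)])-[190,120])*5+2)"
```

```text
[-0.13150161 -1.9373375   8.77575585] [ 522.78440435 -162.72471474  178.8668535 ]
[[132.41490099 208.96385598]
 [151.05329536 267.77432275]
 [168.78218857 323.71500436]]
```

View pics/h.png

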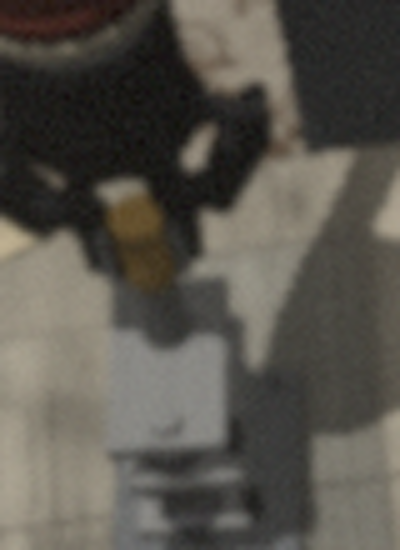

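The picture shows the pin upright through the top ring, head at about (140,240) in the crop, under a push of about 11 N that held for over a second. I'll ease off, open, then rise.

Request:
drive_tool(
  rows=[
    [1, 0, 0, -0.0003, 0, 0, 0],
    [1, 0, 0, -0.0006, 0, 0, 0],
    [1, 0, 0, -0.0008, 0, 0, 0],
    [0.4, 0, 0, -0.0008, 0, 0, 0],
    [0.2, 0, 0, -0.0008, 0, 0, 0],
    [0, 0, 0, -0.0008, 0, 0, 0],
    [-0.3, 0, 0, -0.0008, 0, 0, 0],
    [-0.6, 0, 0, -0.0008, 0, 0, 0],
    [-1, 0, 0, -0.0008, 0, 0, 0],
    [-1, 0, 0, -0.0008, 0, 0, 0],
  ],
)

```text
t: 31.4
tool_pos: [522.4, -163.2, 178.8]
eef_rot: [1.0, -0.0, -0.0, -0.0]
wrist_force: [0.1, -0.3, -0.0]
gripper_width: 85.2
gripper_force: 0.0
```

Request:
drive_tool(
  rows=[
    [-1, 0, 0, -0.001, 0, 0, 0],
    [-1, 0, 0, -0.001, 0, 0, 0],
    [-1, 0, 0, -0.001, 0, 0, 0],
    [-1, 0, 0, -0.01, 0, 0, 0],
    [-1, 0, 0, -0.025, 0, 0, 0],
    [-1, 0, 0, -0.045, 0, 0, 0],
    [-1, 0, 0, -0.065, 0, 0, 0],
    [-1, 0, 0, -0.085, 0, 0, 0],
    [-1, 0, 0, -0.1, 0, 0, 0],
    [-1, 0, 0, -0.1, 0, 0, 0],
  ],
)

```text
t: 32.4
tool_pos: [523.9, -163.9, 282.7]
eef_rot: [1.0, 0.0, 0.003, 0.001]
wrist_force: [0.8, -0.7, -0.4]
gripper_width: 85.4
gripper_force: 0.0
```

```bash
python3 -c "
from h import *
p=cams.grab_frame('side');im=p['color'][120:230,190:270,::-1]
cv2.imwrite('pics/i.png',cv2.resize(im,None,fx=5,fy=5,interpolation=cv2.INTER_CUBIC));print(get_obs()['wrist_force'],get_obs()['tool_pos'],get_obs()['gripper_width'])"
```

```text
[-0.25348021  0.07114631 -0.11412757] [ 523.15324559 -163.56038806  280.61616435] 85.49130269332903
```

View pics/i.png

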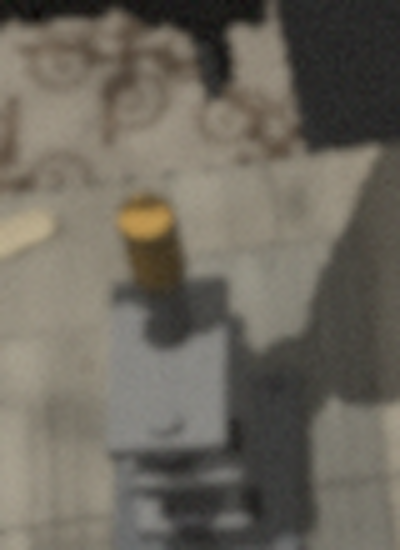

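The picture shows the pin standing alone in the gauge, head at about (147,220) in the crop, with the gripper well clear. I'm handing it in.

```bash
python3 -c "
from h import *
print(r.sign_off())"
```

```text
the job is handed in; nothing more can be done
None
```

The pin went through the two upper rings, was pressed on the bottom ring at about 10 N for over a second, released and left standing in the gauge; the job is handed in at about 32 s, with no verdict returned.

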